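# Load the turbidity meter and close its light hood

### The job

Take the tall sample cell out of the tube rack, stand it in the well of the turbidity meter and, while the hood is still open, press it down until it sits fully home on the bottom. Then push the hinged hood shut until it snaps into its catch, leaving the two short cells, the reagent bottle and the jug where they are.

Things in the scene. Friction and masses are not known exactly. Their poses are not given: they have to be found in the camera images.
- sample_cell: The tall sample cell, the only tall one in the rack, in one of its holes: upright closed glass vial, body 25 mm in diameter, 95 mm tall in all with its white screw cap (27 mm in diameter, 18 mm high), foot edge bevelled 3 mm; 55 to 100 g. Origin: centre of its underside; z up along the vial.
- rack: Steel tube rack, does not move: 104 mm (its x) by 154 mm (its y), end plates 58 mm high at y = +-75 mm, 2 x 3 holes of 28 mm at x = +-23, y = -46, 0, +46 mm in a plate 46 mm above the bench. Cells stand on its bottom plate, 4 mm above the bench, so the tall cell's cap top is 99 mm above the bench. Origin: centre of its underside.
- short_cell_a: One of two short cells in the rack, like the sample cell but only 60 mm tall (cap top 64 mm above the bench). To be left alone. Origin: centre of its underside.
- short_cell_b: The other short cell, the same. To be left alone.
- meter: Bench turbidity meter, does not move: white housing 250 mm (its x) by 310 mm (its y), flat deck 100 mm above the bench. Origin: centre of its underside; display and keys (not used) face its -x. Well at x +25, y -55 mm; hood hinged along x at y +7 mm, opening up and over towards +y; catch block 30 x 16 mm, 24 mm high, at x +25, y -137 mm.
- well_mouth (a point): Centre of the mouth of a black flared collar 8 mm above the deck (108 mm above the bench), 40 mm wide, narrowing to the 28 mm upright bore. A sprung ball in the bore's side stops a cell set down: it stays with its underside 37 mm below the deck, cap top 58 mm above it. Pressing its cap (4 to 8 N) takes it past the ball; light drag then holds it wherever pressing stops above the floor.
- well_floor (a point): Centre of the well's flat floor, 70 mm below the deck (30 mm above the bench). A cell that is home stands on it, its cap top 25 mm above the deck (125 mm above the bench).
- lid (a joint): Hood angle in rad: 0 shut in the catch, growing as it opens, at most 1.95; starts at 1.65 to 1.92. Stiff hinge (0.11 N m): the hood stays where it is left. Pushed down it meets the catch at about 0.1 rad; about 8 to 12 N on the edge away from the hinge snaps it to below 0.02 rad, where it stays.
- lid_hinge (a point): Middle of the hinge line (along the meter's x), 2 mm above the deck, 62 mm from the well's axis towards the meter's +y. Shut, the hood, a box open below with 4 mm walls, reaches 4 to 124 mm from the hinge towards -y (then a 12 mm finger lip), 92 mm along x, outer roof face 34 mm above the hinge. A cell more than 7 mm short of home does not fit inside.
- lid_edge (a point): Point on the outer face of the hood's roof, mid-width, 110 mm from the hinge; moves with the hood. This is the face to push when closing: shut, it looks up; open, it looks towards the meter's +y.
- reagent_bottle: Amber glass bottle with a blue cap, 72 mm in diameter, 138 mm tall, standing beside the rack. To be left alone. Origin: centre of its underside.
- jug: Clear plastic measuring jug with a handle, about 96 mm in diameter, 115 mm tall, standing behind the rack and meter. To be left alone. Origin: centre of its underside.

How it is judged:
By the outcome, as a careful person would: the job done as asked, in the order asked, and still so for the second after the job is handed in, with the robot touching nothing.
It also fails if it takes over 59 s, if anything falls off the work surface, if the arm or the gripper's body presses on something with over 40 N, if the wrist force passes 120 N, or if a joint passes its speed limit or range.

### The arm

A 6-joint arm with a two-finger parallel gripper is mounted at the origin on the work surface. World frame = base frame: x ahead of the robot, y to its left, z up, the work surface at z = 0. Lengths are in mm, angles in rad, forces in N, time in s.
With the tool pointing down it reaches from about 300 to 775 mm from the base axis. Payload 14.6 kg.
Tool frame: the origin (TCP) lies between the finger pads; the fingertips stand manip.nose_length ahead of it and the grasp point (between the pads) lies 11 mm behind it (manip.nose_length is the distance from the TCP to the fingertips, in mm); z points along the fingers, y is the line along which they close (so a half turn about z gives the same grasp; the last joint's range is limited). The gripper opens to 94 mm and grips with 3 to 60 N. Pads are 16 mm wide; open, the fingers measure 119 mm over their backs; the gripper's body (75 mm by 177 mm) begins 78 mm behind the grasp point.
Start: joints at [1.041, 0.3, 1.521, -0, 1.321, -0.067], TCP at [245.546, 492.134, 213.446] pointing down, gripper open.
Joint ranges: [-3.03, 3.03], [-0.79, 2.21], [0.23, 2.52], [-1.04, 4.18], [0, 3.07], [-2.55, 2.55]. Speed limits (rad/s): [2.22, 2.22, 2.57, 3.14, 3.14, 3.14].

### API

Orientations are given as [roll, pitch, yaw] about the fixed x, y, z axes, in that order (R = Rz(yaw) Ry(pitch) Rx(roll)).
In Python, from cell import manip, cams, job gives the robot as it stands.
- The arm moves only by the tool jog_arm, never from a script. Its argument "commands" is a list of rows, each an object of numbers: "dx", "dy", "dz": the shift along the tool's x, y, z each as a share of 40 mm, from -1 to 1; "ax", "ay", "az": the turn, a rotation vector about the tool's x, y, z each as a share of 10 degrees, from -1 to 1; "gripper": the closure, from 0 (fully open) to 1 (shut). A call has 1 to 10 rows; each row shifts and turns the commanded pose from where the row before left it, along the tool's axes as they then stand; what a row does not reach is not made up. A row lasts 1/8 s, in which the tool goes at most 62.5 mm and 10.7 degrees, less where a joint would pass 70% of its speed; a pose out of reach is approached as far as the arm can. A call with a number of a shift or a turn outside -1 to 1 is refused whole. A call with a gripper value outside its range is refused whole. The fingers move at their own pace and stop on an object; "squeeze" is the grip in N (left out, the last holds). Time passes only in rows, so rows that do not move let the fingers close. It gives the time, the measured TCP pose, the force, the opening and the grip force at its end, in the units of the state.
- manip.read_state(): the state, without advancing time (a new reading comes with each control period).
- cams.camera(name): name is "scene" or "top"; returns a dict with "image" (480x640x3 uint8, red, green, blue), "fx", "fy", "cx", "cy" (pixels), "dist_coeffs" ([k1, k2, p1, p2, k3] as OpenCV has them; the pictures are not rectified), "world_to_cam" (4x4, takes a point from world to camera coordinates). Camera axes: x right, y down, z forward; pixel columns grow to the right and rows downward; lengths in mm; the calibration is good to about 2 mm. A picture is of the moment at which its call begins. There is no depth.
- job.sign_off(): hands the job in; it is judged then, once.
The state is a dict: "clock": time; "joints": joint angles; "qd": joint speeds; "effort": joint torques, N m; "eef_pos": TCP position; "eef_rot": TCP orientation; "wrist_force": force on the tool from outside, world axes, zero at the start; "moment": the same for the moment, N m; "finger_gap": finger opening in mm; "finger_force": force on a finger pad.
Only numpy, scipy, OpenCV 4.12 (cv2) and the standard library are available. Lean on these libraries where they do the work, as an engineer would, in place of code of your own. Each camera call takes 0.05 s, during which the arm holds its last target. There are 200 camera calls.

## Working session

There is one attempt and no reset: what is moved stays moved. The work goes in short steps, Python scripts to look and compute and a tool call to move; the robot and the scene stay as the last step left them, time stands still between calls to the robot, and variables do not carry over. Pictures are saved under pics/ and viewed, at most 10 in all, crops included, and the job is handed in when it is done.

Besides the shell and the picture viewer there is one more tool, called after "Call:" by a JSON object that holds its "method" and its "body". jog_arm: Moves the arm, as the interface text tells. Shift numbers are shares of 40 mm and turn numbers shares of 10 degrees, none past 1 either way. Its arguments: {"type":"object","properties":{"commands":{"type":"array"},"squeeze":{"type":"number"}},"required":["commands"]}

```bash
mkdir -p pics
python3 - <<'E'
from cell import manip,cams,job
import cv2,numpy as np,pickle
print(manip.nose_length, manip.read_state())
for n in("scene","top"):
    c=cams.camera(n);pickle.dump(c,open(n+".pkl","wb"))
    cv2.imwrite(f"pics/{n}0.png",c["image"][:,:,::-1]); print(n,c["fx"],c["dist_coeffs"],np.round(c["world_to_cam"],3).tolist())
E
```

```text
8.0 {'clock': 0.0, 'joints': array([ 1.04135837e+00,  3.00463759e-01,  1.52158135e+00, -1.07843187e-05,
        1.32068710e+00, -6.66258454e-02]), 'qd': array([ 1.19641338e-03, -1.07989981e-03,  1.20603066e-03, -1.83074813e-04,
        5.98433180e-04, -3.54634554e-05]), 'effort': array([ 9.24946153e-05, -5.31798184e+01, -3.52744710e+01,  7.07867648e-02,
        2.43159255e-02, -1.38384867e-04]), 'eef_pos': array([245.44725532, 491.9144852 , 212.89023393]), 'eef_rot': array([-3.14045493e+00, -6.54452019e-05,  2.67878318e+00]), 'wrist_force': array([-0.496779  , -0.85239051,  0.30159135]), 'moment': array([ 0.05603644, -0.03309041, -0.01854744]), 'finger_force': 0.0, 'finger_gap': 93.63092740838569}
scene 579.7231084163272 [-0.12568503  0.          0.          0.          0.        ] [[0.663, 0.749, 0.005, -308.879], [0.469, -0.41, -0.782, -275.94], [-0.584, 0.521, -0.623, 1621.564], [0.0, 0.0, 0.0, 1.0]]
top 541.0278325574438 [0.03489427 0.         0.         0.         0.        ] [[-0.017, -1.0, -0.005, -135.531], [-0.997, 0.017, -0.069, 625.689], [0.069, 0.004, -0.998, 1209.545], [0.0, 0.0, 0.0, 1.0]]
```

View pics/scene0.png

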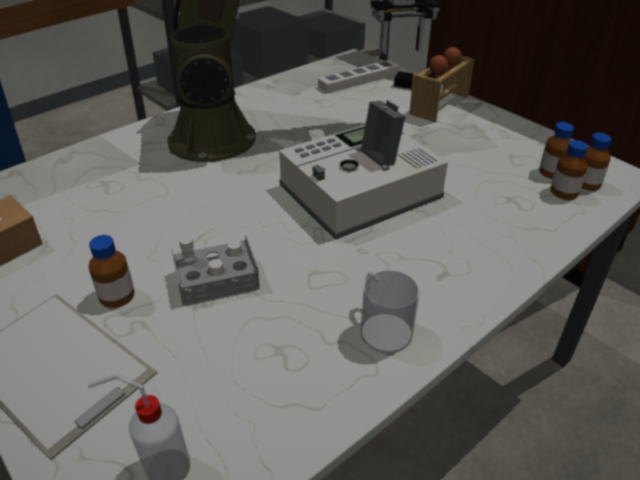

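View pics/top0.png

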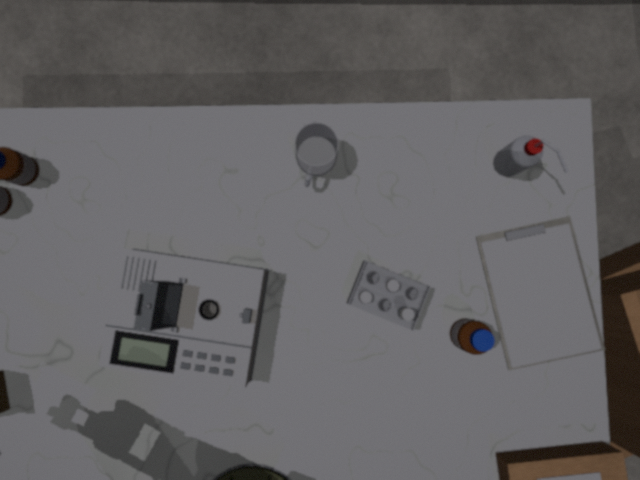

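The scene view shows the tall cell at about (187,250), and it is the one at (408,313) in the top view. The meter well is at (209,309), the catch at (246,315) and the open hood at about (165,305) in the top view. The jug, at (317,155), and the bottle, at (480,338), are clear of the path.

```bash
cat > h.py <<'E'
import cv2,numpy as np,pickle
def ray(c,uv):
    K=np.array([[c["fx"],0,c["cx"]],[0,c["fy"],c["cy"]],[0,0,1.]])
    p=cv2.undistortPoints(np.array(uv,float).reshape(-1,1,2),K,np.array(c["dist_coeffs"])).reshape(-1,2)
    T=np.array(c["world_to_cam"]);R=T[:3,:3];o=-R.T@T[:3,3]
    return o,np.c_[p,np.ones(len(p))]@R
def onz(c,uv,z):
    o,d=ray(c,uv);return o+d*((z-o[2])/d[:,2])[:,None]
def proj(c,P):
    K=np.array([[c["fx"],0,c["cx"]],[0,c["fy"],c["cy"]],[0,0,1.]]);T=np.array(c["world_to_cam"])
    return cv2.projectPoints(np.array(P,float).reshape(-1,1,3),cv2.Rodrigues(T[:3,:3])[0],T[:3,3],K,np.array(c["dist_coeffs"]))[0].reshape(-1,2)
E
python3 - <<'E'
import pickle,cv2,numpy as np
t=pickle.load(open("top.pkl","rb"))["image"][:,:,::-1];s=pickle.load(open("scene.pkl","rb"))["image"][:,:,::-1]
f=lambda im,x,y,w,h,k:cv2.convertScaleAbs(cv2.resize(im[y:y+h,x:x+w],None,fx=k,fy=k,interpolation=cv2.INTER_CUBIC),alpha=1.5)
a=np.hstack([f(t,100,235,200,150,4)]);cv2.imwrite("pics/a.png",a)
b=np.vstack([f(t,340,250,100,80,4),f(s,170,225,100,70,4)])
b2=f(s,270,90,100,150,4)[:b.shape[0]]
cv2.imwrite("pics/b.png",np.hstack([b[:600],b2[:600]]))
E
```

```text
(no output)
```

View pics/a.png

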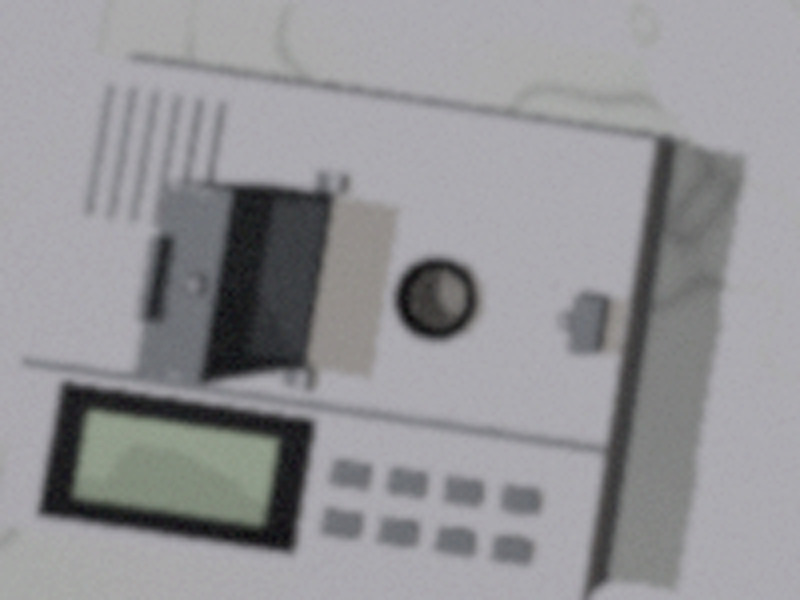

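View pics/b.png

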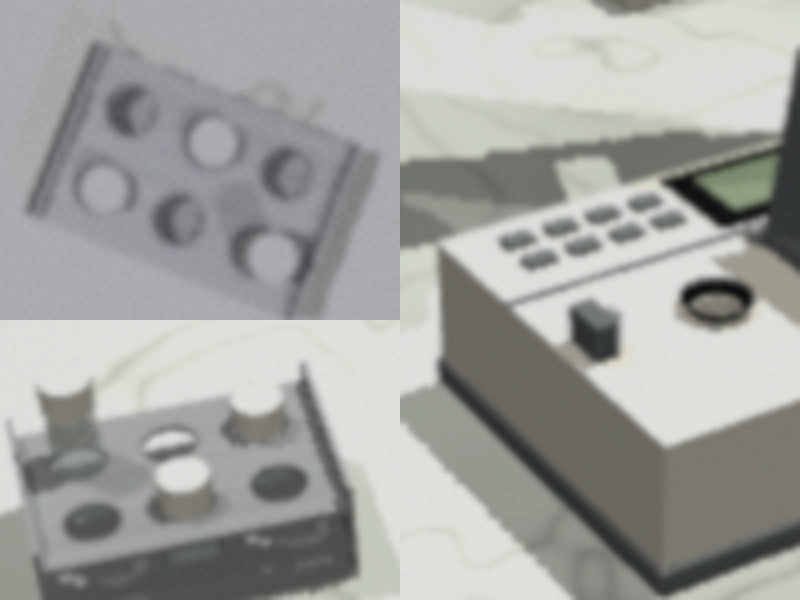

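The crops show the tall cap at top-view pixel (408,314), with short caps at (366,297) and (393,285). The collar is at (209.2,309.5), the catch top at (247.5,315) and the hinge ends at (183,281) and (175,329).

Run:
```python
import pickle,numpy as np,cv2
from h import *
t=pickle.load(open("top.pkl","rb"));s=pickle.load(open("scene.pkl","rb"))
def cr(p,k,o): return (np.array(p)+.5)/k-.5+np.array(o)
g=cv2.cvtColor(t["image"],cv2.COLOR_RGB2GRAY).astype(int)
# caps: bright blobs in rack
m=(g[250:330,340:440]>g[250:330,340:440].max()-25).astype(np.uint8)
n,_,st,ce=cv2.connectedComponentsWithStats(m)
for i in range(1,n):
    if st[i,4]>40: print("blob",st[i],ce[i]+[340,250])
T=lambda p,o,z:np.round(onz(t,[cr(p,4,o)],z)[0],1)
R=(340,250);M=(100,235)
print("tall",T((273,257),R,99),"shorts",T((104,189),R,64),T((213,141),R,64))
H=[T(p,R,46) for p in((132,111),(180,219),(288,173))];print("holes z46",H)
e=np.array(H);
# rack: hole order row A (132,111),(213,141 cap),(288,173); row B (104,189),(180,219),(273,257)
ydir=(e[0]-e[2])/np.linalg.norm(e[0]-e[2]);print("rack y",ydir,np.linalg.norm(e[0]-e[2]))
mid=(e[0]+e[2])/2; print("row B last =",e[1]-46*ydir, "yaw",np.degrees(np.arctan2(ydir[1],ydir[0]))-90)
w=T((437,298),M,108);print("well",w)
h=[T((333,183),M,102),T((300,377),M,102)];print("hinge",h,np.mean(h,0))
# housing far edges line z=100: (130,57)-(665,137) is meter y dir; divider (25,360)-(600,447)
for a,b in(((130,57),(665,137)),((25,360),(600,447))):
    d=T(a,M,100)-T(b,M,100);print("meter y ang",np.degrees(np.arctan2(d[1],d[0])))
print("edge corner",T((665,137),M,100),"catch",T((588,322),M,124))
# two-view well
print("scene well",onz(s,[cr((317,298),4,(270,90))],108))
print("scene tall proj", proj(s,[T((273,257),R,99)]), "scene short", proj(s,[T((104,189),R,64),T((213,141),R,64)]), "seen", cr((257,72),4,(170,225)),cr((182,148),4,(170,225)),cr((66,57),4,(170,225)))
print("hood roof top edge px->z")
print("jug",onz(t,[(317,150)],60),"bottle",onz(t,[(482,340)],138))
```

```text
blob [   0    0  100   80 6464] [388.64897896 288.01113861]
tall [ 460.7 -346.    99. ] shorts [ 496.4 -261.3   64. ] [ 521.5 -321.3   64. ]
holes z46 [array([ 538.5, -279.6,   46. ]), array([ 478.7, -304.5,   46. ]), array([ 503. , -364.7,   46. ])]
rack y [0.38500038 0.92291641 0.        ] 92.20770032920241
row B last = [ 460.98998235 -346.95415498   46.        ] yaw -22.64376407884471
well [478.1  71.6 108. ]
hinge [array([539.1, 127.4, 102. ]), array([438. , 144.5, 102. ])] [488.55 135.95 102.  ]
meter y ang 80.4983127830442
meter y ang 80.37713394364319
edge corner [560.3 -47.9 100. ] catch [465.2  -9.3 124. ]
scene well [[480.40236513  70.23682652 108.        ]]
scene tall proj [[185.33754809 238.79318782]] scene short [[233.5663156  243.42081579]
 [215.36806936 262.6032443 ]] seen [233.875 242.625] [215.125 261.625] [186.125 238.875]
hood roof top edge px->z
jug [[ 823.62351064 -161.18026737   60.        ]] bottle [[ 408.83439625 -487.01832082  138.        ]]
```

```bash
cat > plan.py <<'E'
import sys,json,numpy as np
from scipy.spatial.transform import Rotation as Ro
from cell import manip
# args: x y z yawdeg n ; several waypoints in groups of 5; chained from current measured pose
s=manip.read_state();p=np.array(s["eef_pos"]);R=Ro.from_euler("xyz",s["eef_rot"])
print("now",p.round(1),np.degrees(s["eef_rot"]).round(1),"f",s["wrist_force"].round(1),"gap",round(s["finger_gap"],1),"t",round(s["clock"],1))
a=list(map(float,sys.argv[1:]));rows=[]
for i in range(0,len(a),5):
    tp=np.array(a[i:i+3]);TR=Ro.from_euler("xyz",[180,0,a[i+3]],degrees=True);n=int(a[i+4]);p0=p.copy()
    for k in range(n):
        d=R.inv().apply((p0+(tp-p0)*(k+1)/n-p))/40;w=np.degrees((R.inv()*TR).as_rotvec())/10/(n-k)
        v=np.r_[d,w].round(2)+0;p=p+R.apply(v[:3]*40);R=R*Ro.from_rotvec(np.radians(v[3:]*10))
        rows.append({q:float(x) for q,x in zip(("dx","dy","dz","ax","ay","az"),v) if x}); assert abs(v).max()<=1,v
for i in range(0,len(rows),10): print(json.dumps(rows[i:i+10]))
E
python3 plan.py 461 -346.5 210 67.4 24
```

```text
now [245.5 491.9 212.9] [-179.9   -0.   153.5] f [1.  0.3 0.6] gap 93.8 t 0.1
[{"dx": -0.59, "dy": -0.68, "az": 0.36}, {"dx": -0.63, "dy": -0.64, "dz": 0.01, "az": 0.36}, {"dx": -0.68, "dy": -0.61, "az": 0.36}, {"dx": -0.7, "dy": -0.55, "az": 0.36}, {"dx": -0.74, "dy": -0.52, "dz": 0.01, "az": 0.36}, {"dx": -0.78, "dy": -0.46, "az": 0.36}, {"dx": -0.8, "dy": -0.42, "dz": 0.01, "az": 0.36}, {"dx": -0.82, "dy": -0.36, "az": 0.36}, {"dx": -0.85, "dy": -0.32, "az": 0.36}, {"dx": -0.86, "dy": -0.25, "dz": 0.01, "az": 0.36}]
[{"dx": -0.88, "dy": -0.21, "az": 0.36}, {"dx": -0.89, "dy": -0.15, "az": 0.36}, {"dx": -0.9, "dy": -0.09, "dz": 0.01, "az": 0.36}, {"dx": -0.9, "dy": -0.03, "az": 0.36}, {"dx": -0.9, "dy": 0.02, "dz": 0.01, "az": 0.36}, {"dx": -0.9, "dy": 0.07, "az": 0.36}, {"dx": -0.89, "dy": 0.14, "az": 0.36}, {"dx": -0.88, "dy": 0.19, "dz": 0.01, "az": 0.36}, {"dx": -0.87, "dy": 0.24, "az": 0.35}, {"dx": -0.85, "dy": 0.3, "az": 0.36}]
[{"dx": -0.83, "dy": 0.35, "dz": 0.01, "az": 0.35}, {"dx": -0.81, "dy": 0.4, "az": 0.36}, {"dx": -0.78, "dy": 0.45, "dz": 0.01, "az": 0.35}, {"dx": -0.75, "dy": 0.5, "ay": 0.01, "az": 0.36}]
```

Call:
{"method": "jog_arm", "body": {"commands": [{"dx":-0.59,"dy":-0.68,"az":0.36,"gripper":0},{"dx":-0.63,"dy":-0.64,"az":0.36},{"dx":-0.68,"dy":-0.61,"az":0.36},{"dx":-0.7,"dy":-0.55,"az":0.36},{"dx":-0.74,"dy":-0.52,"az":0.36},{"dx":-0.78,"dy":-0.46,"az":0.36},{"dx":-0.8,"dy":-0.42,"az":0.36},{"dx":-0.82,"dy":-0.36,"az":0.36},{"dx":-0.85,"dy":-0.32,"az":0.36},{"dx":-0.86,"dy":-0.25,"az":0.36}]}}

```text
schema error: expected keys dx, dy, dz, ax, ay, az, gripper
```

Call:
{"method": "jog_arm", "body": {"commands": [{"dx":-0.88,"dy":-0.21,"az":0.36},{"dx":-0.89,"dy":-0.15,"az":0.36},{"dx":-0.9,"dy":-0.09,"az":0.36},{"dx":-0.9,"dy":-0.03,"az":0.36},{"dx":-0.9,"dy":0.02,"az":0.36},{"dx":-0.9,"dy":0.07,"az":0.36},{"dx":-0.89,"dy":0.14,"az":0.36},{"dx":-0.88,"dy":0.19,"az":0.36},{"dx":-0.87,"dy":0.24,"az":0.35},{"dx":-0.85,"dy":0.3,"az":0.36}]}}

```text
schema error: expected keys dx, dy, dz, ax, ay, az, gripper
```

Call:
{"method": "jog_arm", "body": {"commands": [{"dx":-0.83,"dy":0.35,"az":0.35},{"dx":-0.81,"dy":0.4,"az":0.36},{"dx":-0.78,"dy":0.45,"az":0.35},{"dx":-0.75,"dy":0.5,"az":0.36},{}]}}

```text
schema error: expected keys dx, dy, dz, ax, ay, az, gripper
```

```bash
python3 plan.py 461 -346.5 110 67.4 4 461 -346.5 77 67.4 3
```

```text
now [245.5 491.9 212.9] [-179.9   -0.   153.5] f [1.  0.3 0.6] gap 93.8 t 0.1Traceback (most recent call last):
  File "plan.py", line 13, in <module>
    rows.append({q:float(x) for q,x in zip(("dx","dy","dz","ax","ay","az"),v) if x}); assert abs(v).max()<=1,v
                                                                                             ^^^^^^^^^^^^^^^
AssertionError: [-3.55 -4.09  0.65  0.    0.    2.15]
```

Call:
{"method": "jog_arm", "body": {"commands": [{"dx":-0.59,"dy":-0.68,"dz":0,"ax":0,"ay":0,"az":0.36,"gripper":0},{"dx":-0.63,"dy":-0.64,"dz":0,"ax":0,"ay":0,"az":0.36,"gripper":0},{"dx":-0.68,"dy":-0.61,"dz":0,"ax":0,"ay":0,"az":0.36,"gripper":0},{"dx":-0.7,"dy":-0.55,"dz":0,"ax":0,"ay":0,"az":0.36,"gripper":0},{"dx":-0.74,"dy":-0.52,"dz":0,"ax":0,"ay":0,"az":0.36,"gripper":0},{"dx":-0.78,"dy":-0.46,"dz":0,"ax":0,"ay":0,"az":0.36,"gripper":0},{"dx":-0.8,"dy":-0.42,"dz":0,"ax":0,"ay":0,"az":0.36,"gripper":0},{"dx":-0.82,"dy":-0.36,"dz":0,"ax":0,"ay":0,"az":0.36,"gripper":0},{"dx":-0.85,"dy":-0.32,"dz":0,"ax":0,"ay":0,"az":0.36,"gripper":0},{"dx":-0.86,"dy":-0.25,"dz":0,"ax":0,"ay":0,"az":0.36,"gripper":0}]}}

```text
clock: 1.35
eef_pos: [335.5, 141.8, 213.4]
eef_rot: [-3.142, 0.0, 2.049]
wrist_force: [0.6, -0.5, 0.3]
finger_gap: 94.4
finger_force: 0.0
```

Call:
{"method": "jog_arm", "body": {"commands": [{"dx":-0.88,"dy":-0.21,"dz":0,"ax":0,"ay":0,"az":0.36,"gripper":0},{"dx":-0.89,"dy":-0.15,"dz":0,"ax":0,"ay":0,"az":0.36,"gripper":0},{"dx":-0.9,"dy":-0.09,"dz":0,"ax":0,"ay":0,"az":0.36,"gripper":0},{"dx":-0.9,"dy":-0.03,"dz":0,"ax":0,"ay":0,"az":0.36,"gripper":0},{"dx":-0.9,"dy":0.02,"dz":0,"ax":0,"ay":0,"az":0.36,"gripper":0},{"dx":-0.9,"dy":0.07,"dz":0,"ax":0,"ay":0,"az":0.36,"gripper":0},{"dx":-0.89,"dy":0.14,"dz":0,"ax":0,"ay":0,"az":0.36,"gripper":0},{"dx":-0.88,"dy":0.19,"dz":0,"ax":0,"ay":0,"az":0.36,"gripper":0},{"dx":-0.87,"dy":0.24,"dz":0,"ax":0,"ay":0,"az":0.35,"gripper":0},{"dx":-0.85,"dy":0.3,"dz":0,"ax":0,"ay":0,"az":0.36,"gripper":0}]}}

```text
clock: 2.6
eef_pos: [425.3, -207.7, 213.2]
eef_rot: [-3.141, -0.0, 1.422]
wrist_force: [0.6, 0.4, 0.3]
finger_gap: 93.8
finger_force: 0.0
```

Call:
{"method": "jog_arm", "body": {"commands": [{"dx":-0.83,"dy":0.35,"dz":0,"ax":0,"ay":0,"az":0.35,"gripper":0},{"dx":-0.81,"dy":0.4,"dz":0,"ax":0,"ay":0,"az":0.36,"gripper":0},{"dx":-0.78,"dy":0.45,"dz":0,"ax":0,"ay":0,"az":0.35,"gripper":0},{"dx":-0.75,"dy":0.5,"dz":0,"ax":0,"ay":0,"az":0.36,"gripper":0},{"dx":0,"dy":0,"dz":0,"ax":0,"ay":0,"az":0,"gripper":0}]}}

```text
clock: 3.22
eef_pos: [461.1, -347.6, 212.4]
eef_rot: [-3.14, -0.0, 1.174]
wrist_force: [-0.4, 0.8, 0.2]
finger_gap: 93.7
finger_force: 0.0
```

```bash
python3 plan.py 461 -346.5 110 67.4 4 461 -346.5 77 67.4 3
```

```text
now [ 461.1 -347.6  212.4] [-179.9   -0.    67.2] f [-0.4  0.8  0.2] gap 93.7 t 3.2
[{"dx": 0.01, "dz": 0.64}, {"dz": 0.64, "az": -0.01}, {"dx": 0.01, "dy": -0.01, "dz": 0.64}, {"dz": 0.64, "ax": -0.01, "az": -0.01}, {"dz": 0.28}, {"dz": 0.27}, {"dz": 0.28}]
```

Call:
{"method": "jog_arm", "body": {"commands": [{"dx":0.02,"dy":0,"dz":0.64,"ax":0,"ay":0,"az":0,"gripper":0},{"dx":0,"dy":0,"dz":0.64,"ax":0,"ay":0,"az":0,"gripper":0},{"dx":0,"dy":0,"dz":0.64,"ax":0,"ay":0,"az":0,"gripper":0},{"dx":0,"dy":0,"dz":0.64,"ax":0,"ay":0,"az":0,"gripper":0},{"dx":0,"dy":0,"dz":0.42,"ax":0,"ay":0,"az":0,"gripper":0},{"dx":0,"dy":0,"dz":0.4,"ax":0,"ay":0,"az":0,"gripper":0},{"dx":0,"dy":0,"dz":0,"ax":0,"ay":0,"az":0,"gripper":0}]}}

```text
clock: 4.1
eef_pos: [461.3, -345.0, 77.4]
eef_rot: [-3.14, -0.0, 1.176]
wrist_force: [-0.4, 0.3, -0.1]
finger_gap: 94.5
finger_force: 0.0
```

Call:
{"method": "jog_arm", "body": {"commands": [{"dx":0,"dy":0,"dz":0,"ax":0,"ay":0,"az":0,"gripper":0.5},{"dx":0,"dy":0,"dz":0,"ax":0,"ay":0,"az":0,"gripper":0.6},{"dx":0,"dy":0,"dz":0,"ax":0,"ay":0,"az":0,"gripper":0.7},{"dx":0,"dy":0,"dz":0,"ax":0,"ay":0,"az":0,"gripper":0.8},{"dx":0,"dy":0,"dz":0,"ax":0,"ay":0,"az":0,"gripper":1},{"dx":0,"dy":0,"dz":0,"ax":0,"ay":0,"az":0,"gripper":1},{"dx":0,"dy":0,"dz":0,"ax":0,"ay":0,"az":0,"gripper":1},{"dx":0,"dy":0,"dz":0,"ax":0,"ay":0,"az":0,"gripper":1}], "squeeze": 20}}

```text
clock: 5.1
eef_pos: [461.6, -345.4, 78.3]
eef_rot: [-3.142, -0.0, 1.176]
wrist_force: [0.3, 1.0, 0.4]
finger_gap: 26.4
finger_force: 20.0
```

Call:
{"method": "jog_arm", "body": {"commands": [{"dx":0,"dy":0,"dz":-0.3,"ax":0,"ay":0,"az":0,"gripper":1},{"dx":0,"dy":0,"dz":-0.6,"ax":0,"ay":0,"az":0,"gripper":1},{"dx":0,"dy":0,"dz":-0.8,"ax":0,"ay":0,"az":0,"gripper":1},{"dx":0,"dy":0,"dz":-0.8,"ax":0,"ay":0,"az":0,"gripper":1},{"dx":0,"dy":0,"dz":-0.6,"ax":0,"ay":0,"az":0,"gripper":1},{"dx":0,"dy":0,"dz":0,"ax":0,"ay":0,"az":0,"gripper":1}]}}

```text
clock: 5.85
eef_pos: [462.1, -345.8, 204.4]
eef_rot: [3.138, 0.001, 1.176]
wrist_force: [0.5, -0.9, -0.6]
finger_gap: 26.5
finger_force: 20.0
```

```bash
python3 plan.py 478.5 71.3 208 80.4 14
python3 - <<'E'
from cell import cams
import cv2,pickle
for n in("scene","top"):
    c=cams.camera(n);pickle.dump(c,open(n+"1.pkl","wb"))
im=c["image"][230:330,340:460,::-1];s=pickle.load(open("scene1.pkl","rb"))["image"][150:300,130:290,::-1]
import numpy as np
cv2.imwrite("pics/c.png",np.hstack([cv2.resize(im,(480,400)),cv2.resize(s,(320,400))[:, :320]]))
E
```

```text
now [ 462.1 -345.8  204.4] [1.798e+02 1.000e-01 6.740e+01] f [ 0.5 -0.9 -0.6] gap 26.5 t 5.8
[{"dx": 0.7, "dy": -0.26, "dz": -0.01, "az": -0.09}, {"dx": 0.7, "dy": -0.25, "dz": -0.01, "az": -0.09}, {"dx": 0.71, "dy": -0.24, "az": -0.09}, {"dx": 0.71, "dy": -0.22, "dz": -0.01, "az": -0.09}, {"dx": 0.71, "dy": -0.22, "dz": -0.01, "az": -0.09}, {"dx": 0.72, "dy": -0.2, "dz": -0.01, "az": -0.09}, {"dx": 0.72, "dy": -0.19, "dz": -0.01, "az": -0.1}, {"dx": 0.72, "dy": -0.18, "dz": -0.01, "az": -0.09}, {"dx": 0.73, "dy": -0.17, "az": -0.1}, {"dx": 0.73, "dy": -0.16, "dz": -0.01, "az": -0.09}]
[{"dx": 0.73, "dy": -0.14, "dz": -0.01, "az": -0.1}, {"dx": 0.73, "dy": -0.13, "dz": -0.01, "ax": 0.01, "az": -0.09}, {"dx": 0.74, "dy": -0.12, "dz": -0.01, "ay": 0.01, "az": -0.1}, {"dx": 0.74, "dy": -0.11, "ax": 0.01, "az": -0.09}]
```

View pics/c.png

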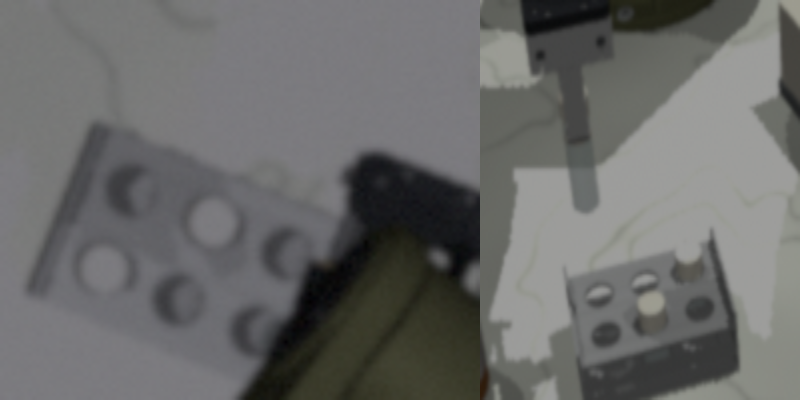

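The cell hangs upright in the fingers and its hole is empty. The two short cells haven't moved.

Call:
{"method": "jog_arm", "body": {"commands": [{"dx":0.7,"dy":-0.26,"dz":-0.01,"ax":0,"ay":0,"az":-0.09,"gripper":1},{"dx":0.7,"dy":-0.25,"dz":-0.01,"ax":0,"ay":0,"az":-0.09,"gripper":1},{"dx":0.71,"dy":-0.24,"dz":0,"ax":0,"ay":0,"az":-0.09,"gripper":1},{"dx":0.71,"dy":-0.22,"dz":-0.01,"ax":0,"ay":0,"az":-0.09,"gripper":1},{"dx":0.71,"dy":-0.22,"dz":-0.01,"ax":0,"ay":0,"az":-0.09,"gripper":1},{"dx":0.72,"dy":-0.2,"dz":-0.01,"ax":0,"ay":0,"az":-0.09,"gripper":1},{"dx":0.72,"dy":-0.19,"dz":-0.01,"ax":0,"ay":0,"az":-0.1,"gripper":1},{"dx":0.72,"dy":-0.18,"dz":-0.01,"ax":0,"ay":0,"az":-0.09,"gripper":1},{"dx":0.73,"dy":-0.17,"dz":0,"ax":0,"ay":0,"az":-0.1,"gripper":1},{"dx":0.73,"dy":-0.16,"dz":-0.01,"ax":0,"ay":0,"az":-0.09,"gripper":1}]}}

```text
clock: 7.2
eef_pos: [472.7, -46.3, 204.2]
eef_rot: [-3.14, 0.0, 1.337]
wrist_force: [0.7, 0.2, -0.9]
finger_gap: 26.5
finger_force: 20.0
```

Call:
{"method": "jog_arm", "body": {"commands": [{"dx":0.73,"dy":-0.14,"dz":-0.01,"ax":0,"ay":0,"az":-0.1,"gripper":1},{"dx":0.73,"dy":-0.13,"dz":-0.01,"ax":0,"ay":0,"az":-0.09,"gripper":1},{"dx":0.74,"dy":-0.12,"dz":-0.01,"ax":0,"ay":0,"az":-0.1,"gripper":1},{"dx":0.74,"dy":-0.11,"dz":0,"ax":0,"ay":0,"az":-0.09,"gripper":1},{"dx":0,"dy":0,"dz":0,"ax":0,"ay":0,"az":0,"gripper":1},{"dx":0,"dy":0,"dz":0,"ax":0,"ay":0,"az":0,"gripper":1}]}}

```text
clock: 7.95
eef_pos: [477.8, 71.3, 205.9]
eef_rot: [-3.14, 0.0, 1.403]
wrist_force: [0.8, -0.2, -0.1]
finger_gap: 26.4
finger_force: 20.0
```

```bash
python3 plan.py 478.5 71.3 185 80.4 2
python3 - <<'E'
from cell import cams
import cv2,pickle,numpy as np
from h import proj
c=cams.camera("scene");pickle.dump(c,open("scene2.pkl","wb"))
cv2.imwrite("pics/d.png",cv2.resize(c["image"][70:220,270:430,::-1],(800,750))[:600])
print(proj(c,[[478.5,71.3,108],[478.5,71.3,132]]))
E
```

```text
now [477.8  71.3 205.9] [-179.9    0.    80.4] f [ 0.8 -0.2 -0.1] gap 26.4 t 8.0
[{"dy": 0.01, "dz": 0.26}, {"dy": 0.01, "dz": 0.26, "ax": -0.01}]
[[348.63461806 163.63298661]
 [348.98801095 154.46518087]]
```

View pics/d.png

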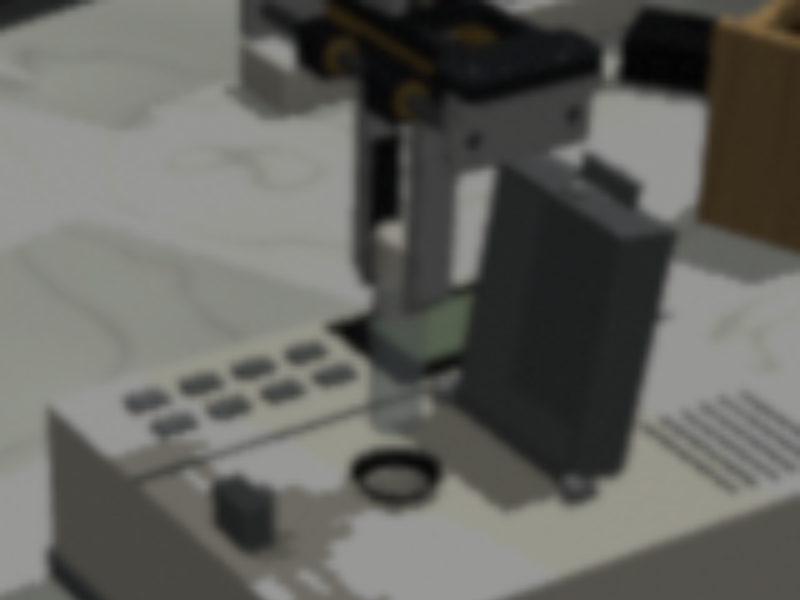

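The cell's foot, at about (350,153), hangs straight above the collar at (349,165), so it is aligned. Lowering.

Call:
{"method": "jog_arm", "body": {"commands": [{"dx":0,"dy":0.02,"dz":0.4,"ax":0,"ay":0,"az":0,"gripper":1},{"dx":0,"dy":0,"dz":0.3,"ax":0,"ay":0,"az":0,"gripper":1},{"dx":0,"dy":0,"dz":0.2,"ax":0,"ay":0,"az":0,"gripper":1},{"dx":0,"dy":0,"dz":0.2,"ax":0,"ay":0,"az":0,"gripper":1},{"dx":0,"dy":0,"dz":0,"ax":0,"ay":0,"az":0,"gripper":1}]}}

```text
clock: 8.62
eef_pos: [478.6, 71.7, 162.1]
eef_rot: [-3.141, 0.0, 1.403]
wrist_force: [1.2, 0.5, 0.2]
finger_gap: 26.6
finger_force: 20.0
```

Call:
{"method": "jog_arm", "body": {"commands": [{"dx":0,"dy":0,"dz":0.2,"ax":0,"ay":0,"az":0,"gripper":1},{"dx":0,"dy":0,"dz":0.2,"ax":0,"ay":0,"az":0,"gripper":1},{"dx":0,"dy":0,"dz":0,"ax":0,"ay":0,"az":0,"gripper":1}]}}

```text
clock: 9.0
eef_pos: [478.5, 71.7, 146.0]
eef_rot: [-3.141, 0.0, 1.403]
wrist_force: [-0.1, 0.5, -1.5]
finger_gap: 26.6
finger_force: 20.0
```

Call:
{"method": "jog_arm", "body": {"commands": [{"dx":0,"dy":0,"dz":0.1,"ax":0,"ay":0,"az":0,"gripper":1},{"dx":0,"dy":0,"dz":0.1,"ax":0,"ay":0,"az":0,"gripper":1},{"dx":0,"dy":0,"dz":0,"ax":0,"ay":0,"az":0,"gripper":1}]}}

```text
clock: 9.38
eef_pos: [478.7, 71.7, 138.3]
eef_rot: [-3.141, 0.0, 1.403]
wrist_force: [-0.8, 0.8, -1.8]
finger_gap: 26.7
finger_force: 20.0
```

Call:
{"method": "jog_arm", "body": {"commands": [{"dx":0,"dy":0,"dz":0,"ax":0,"ay":0,"az":0,"gripper":0.65},{"dx":0,"dy":0,"dz":0,"ax":0,"ay":0,"az":0,"gripper":0.5},{"dx":0,"dy":0,"dz":0,"ax":0,"ay":0,"az":0,"gripper":0.5},{"dx":0,"dy":0,"dz":-0.5,"ax":0,"ay":0,"az":0,"gripper":0.5},{"dx":0,"dy":0,"dz":-0.7,"ax":0,"ay":0,"az":0,"gripper":0.7},{"dx":0,"dy":0,"dz":-0.3,"ax":0,"ay":0,"az":0,"gripper":1},{"dx":0,"dy":0,"dz":0,"ax":0,"ay":0,"az":0,"gripper":1},{"dx":0,"dy":0,"dz":0,"ax":0,"ay":0,"az":0,"gripper":1}]}}

```text
clock: 10.38
eef_pos: [478.5, 71.6, 197.6]
eef_rot: [-3.14, 0.0, 1.403]
wrist_force: [0.0, -0.0, -0.1]
finger_gap: 10.5
finger_force: 0.0
```

Run:
```python
from cell import cams
import cv2
c=cams.camera("scene")
cv2.imwrite("pics/e.png",cv2.resize(c["image"][70:190,290:430,::-1],(700,600)))
```

```text
(no output)
```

View pics/e.png

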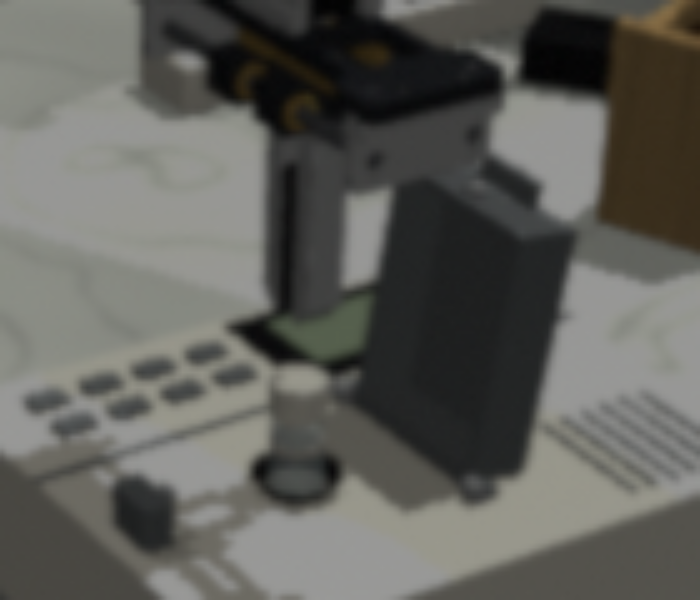

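The cell stands upright in the well at the ball stop, cap at (300,380) in the crop, and the fingers are clear above it. Pressing.

Call:
{"method": "jog_arm", "body": {"commands": [{"dx":0,"dy":0,"dz":0.4,"ax":0,"ay":0,"az":0,"gripper":1},{"dx":0,"dy":0,"dz":0.3,"ax":0,"ay":0,"az":0,"gripper":1},{"dx":0,"dy":0,"dz":0.1,"ax":0,"ay":0,"az":0,"gripper":1},{"dx":0,"dy":0,"dz":0.1,"ax":0,"ay":0,"az":0,"gripper":1},{"dx":0,"dy":0,"dz":0.1,"ax":0,"ay":0,"az":0,"gripper":1},{"dx":0,"dy":0,"dz":0.1,"ax":0,"ay":0,"az":0,"gripper":1}]}}

```text
clock: 11.18
eef_pos: [479.8, 71.7, 155.7]
eef_rot: [3.138, -0.001, 1.403]
wrist_force: [1.2, -0.3, 8.2]
finger_gap: 0.5
finger_force: 3.9
```

Call:
{"method": "jog_arm", "body": {"commands": [{"dx":0,"dy":0,"dz":0.1,"ax":0,"ay":0,"az":0,"gripper":1},{"dx":0,"dy":0,"dz":0.1,"ax":0,"ay":0,"az":0,"gripper":1},{"dx":0,"dy":0,"dz":0.1,"ax":0,"ay":0,"az":0,"gripper":1},{"dx":0,"dy":0,"dz":0.1,"ax":0,"ay":0,"az":0,"gripper":1},{"dx":0,"dy":0,"dz":0.04,"ax":0,"ay":0,"az":0,"gripper":1},{"dx":0,"dy":0,"dz":0,"ax":0,"ay":0,"az":0,"gripper":1}]}}

```text
clock: 11.92
eef_pos: [479.1, 71.7, 137.4]
eef_rot: [3.141, -0.0, 1.403]
wrist_force: [-0.1, 0.0, 2.7]
finger_gap: 0.6
finger_force: 1.2
```

Past the ball; now to the floor.

Call:
{"method": "jog_arm", "body": {"commands": [{"dx":0,"dy":0,"dz":0.04,"ax":0,"ay":0,"az":0,"gripper":1},{"dx":0,"dy":0,"dz":0.04,"ax":0,"ay":0,"az":0,"gripper":1},{"dx":0,"dy":0,"dz":0,"ax":0,"ay":0,"az":0,"gripper":1}]}}

```text
clock: 12.3
eef_pos: [478.9, 71.7, 133.9]
eef_rot: [3.141, -0.0, 1.403]
wrist_force: [0.9, -0.9, 1.8]
finger_gap: 0.2
finger_force: 1.0
```

Call:
{"method": "jog_arm", "body": {"commands": [{"dx":0,"dy":0,"dz":0.04,"ax":0,"ay":0,"az":0,"gripper":1},{"dx":0,"dy":0,"dz":0,"ax":0,"ay":0,"az":0,"gripper":1}]}}

```text
clock: 12.55
eef_pos: [479.4, 71.7, 133.1]
eef_rot: [3.14, -0.0, 1.403]
wrist_force: [-1.3, 0.7, 11.4]
finger_gap: 0.8
finger_force: 5.7
```

Call:
{"method": "jog_arm", "body": {"commands": [{"dx":0,"dy":0,"dz":0.03,"ax":0,"ay":0,"az":0,"gripper":1},{"dx":0,"dy":0,"dz":0,"ax":0,"ay":0,"az":0,"gripper":1}]}}

```text
clock: 12.8
eef_pos: [480.1, 71.7, 133.0]
eef_rot: [3.138, -0.001, 1.403]
wrist_force: [-2.7, -0.5, 20.4]
finger_gap: 0.5
finger_force: 10.5
```

Call:
{"method": "jog_arm", "body": {"commands": [{"dx":0,"dy":0,"dz":-0.2,"ax":0,"ay":0,"az":0,"gripper":1},{"dx":0,"dy":0,"dz":-0.6,"ax":0,"ay":0,"az":0,"gripper":1},{"dx":0,"dy":0,"dz":-0.9,"ax":0,"ay":0,"az":0,"gripper":1},{"dx":0,"dy":0,"dz":-0.9,"ax":0,"ay":0,"az":0,"gripper":1},{"dx":0,"dy":0,"dz":-0.9,"ax":0,"ay":0,"az":0,"gripper":1},{"dx":0,"dy":0,"dz":0,"ax":0,"ay":0,"az":0,"gripper":1}]}}

```text
clock: 13.55
eef_pos: [479.5, 71.7, 273.2]
eef_rot: [3.138, -0.001, 1.403]
wrist_force: [0.0, -0.4, -0.1]
finger_gap: 0.1
finger_force: 0.0
```

```bash
python3 plan.py 506.4 236 278 80.4 6;  python3 - <<'E'
from cell import cams
import cv2,numpy as np
from h import proj
c=cams.camera("scene");w=np.array([478.5,71.3]);my=np.array([.167,.986]);mx=np.array([.986,-.167])
print("cap125",proj(c,[[*w,125]]),"cap132",proj(c,[[*w,132]]))
im=c["image"][:,:,::-1].copy()
cv2.imwrite("pics/f.png",cv2.resize(im[70:190,290:430],(700,600),interpolation=cv2.INTER_CUBIC))
# hood roof end outer corners (r=124,h=34,x=+-46) for trial angles
h=w+62*my
for th in(1.65,1.75,1.85,1.92):
    u=124*np.cos(th)-34*np.sin(th);z=102+124*np.sin(th)+34*np.cos(th)
    q=proj(c,[[*(h-u*my+s*46*mx),z] for s in(-1,1)]);print(th,((q-[290,70])*5).round())
E
```

```text
now [479.5  71.7 273.2] [ 1.798e+02 -1.000e-01  8.040e+01] f [ 0.  -0.4 -0.1] gap 0.1 t 13.6
[{"dx": 0.69, "dz": -0.02}, {"dx": 0.7, "dy": -0.01, "dz": -0.02}, {"dx": 0.69, "dz": -0.02, "ax": 0.01}, {"dx": 0.69, "dz": -0.02}, {"dx": 0.7, "dy": -0.01, "dz": -0.02, "ax": 0.01}, {"dx": 0.69, "dz": -0.02, "ay": -0.01}]
cap125 [[348.88432492 157.15930773]] cap132 [[348.98801095 154.46518087]]
1.65 [[436. 146.]
 [561. 224.]]
1.75 [[456. 150.]
 [582. 228.]]
1.85 [[475. 157.]
 [600. 235.]]
1.92 [[487. 163.]
 [613. 241.]]
```

View pics/f.png

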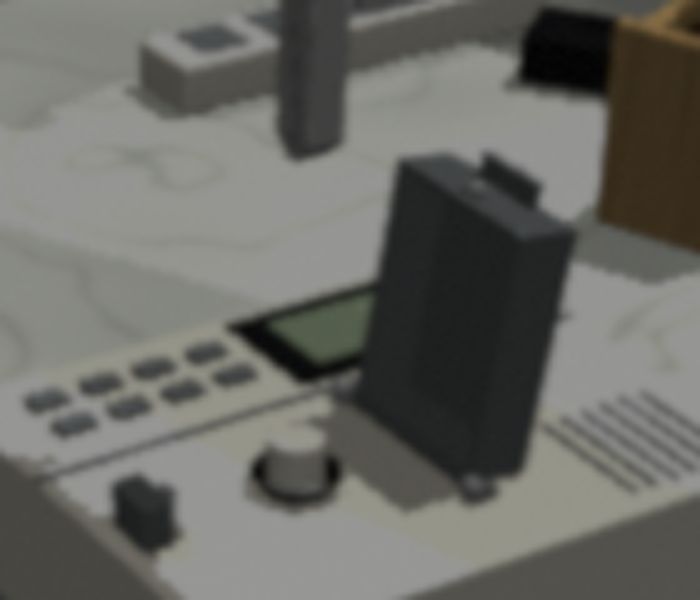

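Cell is home: the floor pushed back with 20 N, and the cap at (299,437) in the crop matches a top at 125 mm. The hood stands at about 1.7 rad. Next I go behind it and plan the closing arc.

Call:
{"method": "jog_arm", "body": {"commands": [{"dx":0.5,"dy":0,"dz":-0.05,"ax":0,"ay":0,"az":0,"gripper":1},{"dx":0.9,"dy":0,"dz":0,"ax":0,"ay":0,"az":0,"gripper":1},{"dx":0.9,"dy":0,"dz":0,"ax":0,"ay":0,"az":0,"gripper":1},{"dx":0.9,"dy":0,"dz":0,"ax":0,"ay":0,"az":0,"gripper":1},{"dx":0.8,"dy":0,"dz":0,"ax":0,"ay":0,"az":0,"gripper":1},{"dx":0,"dy":0,"dz":0.5,"ax":0,"ay":0,"az":0,"gripper":1},{"dx":0,"dy":0,"dz":0.7,"ax":0,"ay":0,"az":0,"gripper":1},{"dx":0,"dy":0,"dz":0.3,"ax":0,"ay":0,"az":0,"gripper":1},{"dx":0,"dy":0,"dz":0,"ax":0,"ay":0,"az":0,"gripper":1}]}}

```text
clock: 14.72
eef_pos: [505.2, 229.2, 212.1]
eef_rot: [-3.14, 0.001, 1.403]
wrist_force: [0.8, 0.1, 1.1]
finger_gap: 0.4
finger_force: 0.0
```

Run:
```python
from cell import manip
import numpy as np
s=manip.read_state();p=s["eef_pos"];print(p.round(1),np.degrees(s["eef_rot"]).round(1),s["wrist_force"].round(1))
w=np.array([478.5,71.3]);my=np.array([.167,.986]);mx=np.array([.986,-.167])
d=p[:2]-w;print("off x",d@mx)
u,z=62-d@my,p[2]-8;print(u,z)
for th in np.r_[np.linspace(1.7,.15,18)]:
    r=108;U=r*np.cos(th)-34*np.sin(th)-8;Z=102+r*np.sin(th)+34*np.cos(th)
    dx,dz=round(-(U-u)/40,2),round(-(Z-z)/40,2);u-=dx*40;z-=dz*40
    print(round(th,2),dx,dz,"| u,z",round(u),round(z))
```

```text
[505.2 229.2 212.1] [-1.799e+02  1.000e-01  8.040e+01] [0.8 0.1 1.1]
off x -0.02663828460987472
-98.17894977745766 204.12413296933747
1.7 -1.06 -0.01 | u,z -56 205
1.61 -0.24 -0.1 | u,z -46 209
1.52 -0.25 -0.08 | u,z -36 212
1.43 -0.25 -0.05 | u,z -26 214
1.34 -0.26 -0.03 | u,z -16 215
1.24 -0.26 -0.01 | u,z -5 215
1.15 -0.25 0.02 | u,z 5 215
1.06 -0.26 0.04 | u,z 15 213
0.97 -0.25 0.06 | u,z 25 211
0.88 -0.24 0.09 | u,z 35 207
0.79 -0.24 0.11 | u,z 44 203
0.7 -0.22 0.13 | u,z 53 197
0.61 -0.21 0.15 | u,z 61 191
0.51 -0.2 0.16 | u,z 69 185
0.42 -0.18 0.19 | u,z 77 177
0.33 -0.16 0.2 | u,z 83 169
0.24 -0.14 0.21 | u,z 89 161
0.15 -0.13 0.23 | u,z 94 152
```

Call:
{"method": "jog_arm", "body": {"commands": [{"dx":-0.5,"dy":0,"dz":0,"ax":0,"ay":0,"az":0,"gripper":1},{"dx":-0.3,"dy":0,"dz":0,"ax":0,"ay":0,"az":0,"gripper":1},{"dx":-0.26,"dy":0,"dz":-0.01,"ax":0,"ay":0,"az":0,"gripper":1},{"dx":-0.24,"dy":0,"dz":-0.1,"ax":0,"ay":0,"az":0,"gripper":1},{"dx":-0.25,"dy":0,"dz":-0.08,"ax":0,"ay":0,"az":0,"gripper":1},{"dx":-0.25,"dy":0,"dz":-0.05,"ax":0,"ay":0,"az":0,"gripper":1},{"dx":-0.26,"dy":0,"dz":-0.03,"ax":0,"ay":0,"az":0,"gripper":1},{"dx":-0.26,"dy":0,"dz":-0.01,"ax":0,"ay":0,"az":0,"gripper":1}]}}

```text
clock: 15.72
eef_pos: [489.9, 137.3, 224.3]
eef_rot: [3.142, 0.0, 1.403]
wrist_force: [0.4, 0.6, -0.6]
finger_gap: 0.3
finger_force: 0.4
```

Call:
{"method": "jog_arm", "body": {"commands": [{"dx":-0.25,"dy":0,"dz":0.02,"ax":0,"ay":0,"az":0,"gripper":1},{"dx":-0.26,"dy":0,"dz":0.04,"ax":0,"ay":0,"az":0,"gripper":1},{"dx":-0.25,"dy":0,"dz":0.06,"ax":0,"ay":0,"az":0,"gripper":1},{"dx":-0.24,"dy":0,"dz":0.09,"ax":0,"ay":0,"az":0,"gripper":1},{"dx":-0.24,"dy":0,"dz":0.11,"ax":0,"ay":0,"az":0,"gripper":1}]}}

```text
clock: 16.35
eef_pos: [481.6, 88.4, 211.1]
eef_rot: [-3.142, 0.0, 1.403]
wrist_force: [-0.7, 1.3, 0.6]
finger_gap: 0.2
finger_force: 0.3
```

Call:
{"method": "jog_arm", "body": {"commands": [{"dx":-0.22,"dy":0,"dz":0.13,"ax":0,"ay":0,"az":0,"gripper":1},{"dx":-0.21,"dy":0,"dz":0.15,"ax":0,"ay":0,"az":0,"gripper":1},{"dx":-0.2,"dy":0,"dz":0.16,"ax":0,"ay":0,"az":0,"gripper":1},{"dx":-0.18,"dy":0,"dz":0.19,"ax":0,"ay":0,"az":0,"gripper":1},{"dx":-0.16,"dy":0,"dz":0.2,"ax":0,"ay":0,"az":0,"gripper":1},{"dx":-0.14,"dy":0,"dz":0.21,"ax":0,"ay":0,"az":0,"gripper":1},{"dx":-0.13,"dy":0,"dz":0.23,"ax":0,"ay":0,"az":0,"gripper":1},{"dx":0,"dy":0,"dz":0,"ax":0,"ay":0,"az":0,"gripper":1}]}}

```text
clock: 17.35
eef_pos: [473.1, 39.8, 159.9]
eef_rot: [-3.14, 0.0, 1.403]
wrist_force: [0.5, -1.0, 0.2]
finger_gap: 0.4
finger_force: 0.0
```

Call:
{"method": "jog_arm", "body": {"commands": [{"dx":0,"dy":0,"dz":0.08,"ax":0,"ay":0,"az":0,"gripper":1},{"dx":0,"dy":0,"dz":0.08,"ax":0,"ay":0,"az":0,"gripper":1},{"dx":0,"dy":0,"dz":0.05,"ax":0,"ay":0,"az":0,"gripper":1},{"dx":0,"dy":0,"dz":0,"ax":0,"ay":0,"az":0,"gripper":1}]}}

```text
clock: 17.85
eef_pos: [473.7, 39.9, 152.7]
eef_rot: [3.141, 0.001, 1.403]
wrist_force: [-1.8, -2.2, 5.3]
finger_gap: 0.3
finger_force: 2.7
```

Call:
{"method": "jog_arm", "body": {"commands": [{"dx":0,"dy":0,"dz":0.05,"ax":0,"ay":0,"az":0,"gripper":1},{"dx":0,"dy":0,"dz":0.04,"ax":0,"ay":0,"az":0,"gripper":1},{"dx":0,"dy":0,"dz":0,"ax":0,"ay":0,"az":0,"gripper":1}]}}

```text
clock: 18.23
eef_pos: [473.8, 39.7, 149.4]
eef_rot: [3.14, 0.001, 1.403]
wrist_force: [-0.1, -3.2, 4.0]
finger_gap: 0.4
finger_force: 2.1
```

Call:
{"method": "jog_arm", "body": {"commands": [{"dx":0,"dy":0,"dz":0.05,"ax":0,"ay":0,"az":0,"gripper":1},{"dx":0,"dy":0,"dz":0.03,"ax":0,"ay":0,"az":0,"gripper":1},{"dx":0,"dy":0,"dz":0,"ax":0,"ay":0,"az":0,"gripper":1}]}}

```text
clock: 18.6
eef_pos: [473.5, 40.2, 145.5]
eef_rot: [3.141, -0.0, 1.403]
wrist_force: [0.2, 0.3, -0.1]
finger_gap: 0.4
finger_force: 0.0
```

Call:
{"method": "jog_arm", "body": {"commands": [{"dx":0,"dy":0,"dz":0.04,"ax":0,"ay":0,"az":0,"gripper":1},{"dx":0,"dy":0,"dz":0.03,"ax":0,"ay":0,"az":0,"gripper":1},{"dx":0,"dy":0,"dz":0,"ax":0,"ay":0,"az":0,"gripper":1}]}}

```text
clock: 18.98
eef_pos: [473.7, 40.2, 143.9]
eef_rot: [3.141, -0.0, 1.403]
wrist_force: [-6.8, -1.6, 18.7]
finger_gap: 0.6
finger_force: 9.2
```

Firm at the roof's shut height (tips at 136 mm). Backing off and checking.

Call:
{"method": "jog_arm", "body": {"commands": [{"dx":0,"dy":0,"dz":-0.3,"ax":0,"ay":0,"az":0,"gripper":1},{"dx":0,"dy":0,"dz":-0.9,"ax":0,"ay":0,"az":0,"gripper":1},{"dx":0,"dy":0,"dz":-0.9,"ax":0,"ay":0,"az":0,"gripper":1},{"dx":0,"dy":0,"dz":-0.9,"ax":0,"ay":0,"az":0,"gripper":1},{"dx":0,"dy":0,"dz":0,"ax":0,"ay":0,"az":0,"gripper":1},{"dx":0,"dy":0,"dz":0,"ax":0,"ay":0,"az":0,"gripper":1}]}}

```text
clock: 19.73
eef_pos: [473.2, 40.2, 261.9]
eef_rot: [-3.141, 0.0, 1.403]
wrist_force: [0.3, -0.8, -0.0]
finger_gap: 0.6
finger_force: 0.0
```

Run:
```python
from cell import cams
import cv2,numpy as np
from h import proj
c=cams.camera("scene");w=np.array([478.5,71.3]);my=np.array([.167,.986]);mx=np.array([.986,-.167])
cv2.imwrite("pics/g.png",cv2.resize(c["image"][90:300,170:430,::-1],(780,630),interpolation=cv2.INTER_CUBIC)[:600])
h=w+62*my
for th in(0,.1):
    u=124*np.cos(th)-34*np.sin(th);z=102+124*np.sin(th)+34*np.cos(th)
    print(th,((proj(c,[[*(h-u*my+s*46*mx),z] for s in(-1,1)])-[170,90])*3).round())
```

```text
0 [[434. 184.]
 [501. 240.]]
0.1 [[439. 168.]
 [506. 223.]]
```

View pics/g.png

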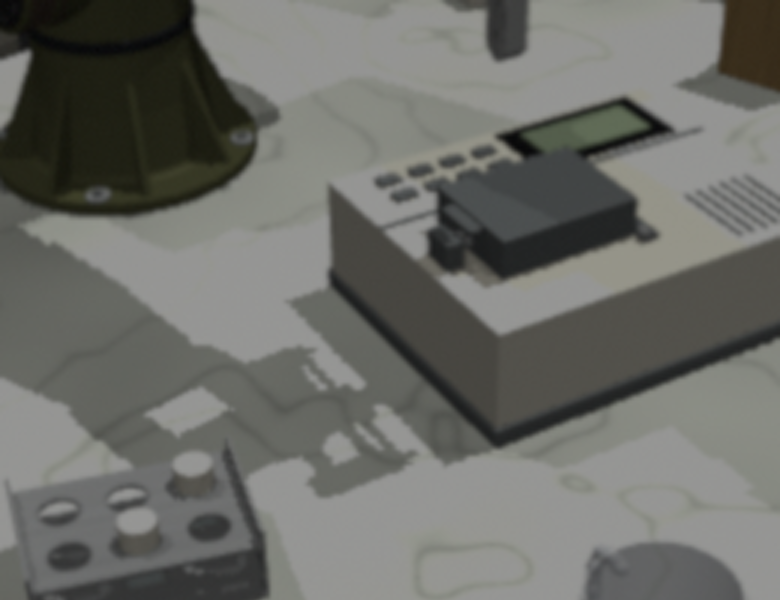

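The hood is shut. Its front corners, at (439,190) and (503,243), match angle 0, and the short cells and jug haven't moved.

```bash
python3 -c "
from cell import job
print(job.sign_off())"
```

```text
the job is handed in; nothing more can be done
None
```

The job is handed in at about 20 s of the 59 s allowed: the tall cell is pressed home on the well floor, the hood is snapped shut, and nothing else was touched.

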